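# Sweep the leftover parts into the open tray

## Task

Clear the soldering bench: with the closed fingers, gently sweep the three leftover parts (blue terminal block, orange relay, silver trimmer can) along the bench and through the open side of the blue-walled tray until each is wholly inside it. Slide them only: do not pinch, lift, press down on or flick them. Leave the standing black capacitor, the solder reel, the flux bottle and the circuit board where they stand, and finish clear of everything.

Things in the scene. Friction and masses are not known exactly. Their poses are not given: they have to be found in the camera images.
- terminal: loose blue screw terminal block, a box 36 x 26 x 20 mm high, about 35 g; origin at the centre of its underside, x along the 36 mm side, z up
- relay: loose orange relay, a box 34 x 26 x 20 mm high, about 30 g; origin at the centre of its underside, x along the 34 mm side, z up
- trimmer: loose silver trimmer can with a brass screw on top, a box 30 x 30 x 20 mm high, about 38 g; origin at the centre of its underside, z up
- tray: collecting tray fixed to the bench: three blue walls 28 mm high and 4 mm thick round a yellow floor level with the bench (no lip), inside 220 mm wide (y) and 130 mm deep (x). Origin at the centre of the floor; its x axis points from the open side (x = -65 mm) to the back wall (x = +65 mm), the side walls lie at y = -110 and +110 mm. The open side looks towards the leftover parts
- capacitor: bystander: loose black round capacitor standing upright in one row with the three parts (about 75 mm from part to part), 18 mm diameter, 30 mm high, with a silver top; origin at the centre of its underside, z up
- reel: bystander: reel of solder standing on its flange beyond the parts, 56 mm diameter, 42 mm high; origin at the centre of its underside, z up
- flux: bystander: brown flux bottle with a red cap standing to the right of the parts (towards -y), beyond the board, 36 mm diameter, 65 mm high; origin at the centre of its underside, z up
- board: bystander: yellow circuit board 100 x 100 mm with fitted parts up to 19 mm high, lying to the right of the parts (towards -y); origin at the centre of its underside, z up
- mat: thin dark mat, level with the bench (nothing to catch on), 360 x 240 mm, x along the 360 mm side, on which the parts and the capacitor lie in a row along its x; origin at its centre

How it is judged:
At the end, for the whole second after the job is handed in: Terminal block, relay and trimmer all lie at rest on the tray's floor, each wholly inside (centre at least 22 mm past the open side and between the walls, not stacked: underside centre below 22 mm); capacitor, reel, flux bottle and board within 15 mm of where they stood, and upright (x of terminal in the frame of tray between -0.043 and 0.065 m and y of terminal in the frame of tray between -0.11 and 0.11 m and height (world z) of each of terminal, relay, trimmer below 0.022 m and linear speed of each of terminal, relay, trimmer below 0.02 m/s and x of relay in the frame of tray between -0.043 and 0.065 m and y of relay in the frame of tray between -0.11 and 0.11 m and x of trimmer in the frame of tray between -0.043 and 0.065 m and y of trimmer in the frame of tray between -0.11 and 0.11 m and distance of each of capacitor, reel, flux, board from where it was at the start of the episode below 0.015 m and angle between each of capacitor, reel, flux, board's own z axis and vertical below 0.3 rad); the robot touches nothing.
It fails at once if a part to be swept is lifted off the bench (height (world z) of any of terminal, relay, trimmer above 0.03 m).
It fails at once if a part to be swept is pinched or pressed hard (over 15 N from the fingers) (contact force between the fingers and terminal above 15 N or contact force between the fingers and relay above 15 N or contact force between the fingers and trimmer above 15 N).
It fails at once if a part to be swept is flicked instead of swept (faster than 0.8 m/s) (linear speed of any of terminal, relay, trimmer above 0.8 m/s).
It fails at once if the capacitor, the solder reel, the flux bottle or the circuit board is moved more than 15 mm or knocked over (distance of any of capacitor, reel, flux, board from where it was at the start of the episode above 0.015 m or angle between any of capacitor, reel, flux, board's own z axis and vertical above 0.3 rad).
It also fails if it takes over 72 s, if anything falls off the work surface, if the arm or the gripper's body presses on something with over 40 N, if the wrist force passes 120 N, or if a joint passes its speed limit or range.

## Robot

A 6-joint arm with a two-finger parallel gripper is mounted at the origin on the work surface. World frame = base frame: x ahead of the robot, y to its left, z up, the work surface at z = 0. Lengths are in m, angles in rad, forces in N, time in s.
With the tool pointing down it reaches from about 0.35 to 0.775 m from the base axis. Payload 7.3 kg.
Tool frame: the origin (TCP) lies on the centre line of the jaws, within the pads' length; the fingertips stand 17 mm ahead of it and the grasp point (between the pads) lies 2 mm behind it (robot.tip_extent is the distance from the TCP to the fingertips, in m); z points along the fingers, y is the line along which they close (so a half turn about z gives the same grasp; the last joint's range is limited). The gripper opens to 92 mm and grips with 3 to 60 N. Pads are 19 mm wide; open, the fingers measure 130 mm over their backs; the gripper's body (75 mm by 190 mm) begins 47 mm behind the grasp point.
Start: joints at [1.055, 0.342, 1.524, -0, 1.275, -0.146], TCP at [0.19, 0.49, 0.244] pointing down, gripper open.
Joint ranges: [-2.53, 2.53], [-0.77, 2.02], [0.04, 2.7], [-1, 4.14], [0.28, 2.66], [-3.11, 3.11]. Speed limits (rad/s): [2.57, 2.57, 3.14, 3.14, 3.14, 3.14].

## Interface

Orientations are given as [roll, pitch, yaw] about the fixed x, y, z axes, in that order (R = Rz(yaw) Ry(pitch) Rx(roll)).
In Python, from cell import robot gives the robot as it stands.
- The arm moves only by the tool step_arm, never from a script. Its argument "motion" is a list of rows, each a list of 2 entries, a list of its own where there are three numbers: the shift along the tool's x, y, z in units of 60 mm (1.0 is 60 mm), then the turn about the tool's z in rad. In form: [[[x, y, z], spin], ...]. A call has 1 to 10 rows; each row is the pose to reach, as a shift and turn from the pose commanded when the call began, along the tool's axes at that moment; what a row does not reach only later rows make up. A row lasts 1/8 s, in which the tool goes at most 62.5 mm and 10.7 degrees, less where a joint would pass 70% of its speed; a pose out of reach is approached as far as the arm can. A call with a gripper value outside its range is refused whole. "hand" is the closure in counts, from 0 (fully open) to 255 (shut), set as the call begins (left out, the last holds). The fingers move at their own pace and stop on an object; "squeeze" is the grip in N (left out, the last holds). Time passes only in rows, so rows that repeat a pose let the fingers close. It gives the time, the measured TCP pose, the force, the opening and the grip force at its end, in the units of the state.
- robot.observe(): the state, without advancing time (a new reading comes with each control period).
- robot.read_camera(name): name is "scene" or "side" or "wrist"; returns a dict with "pixels" (384x512x3 uint8, red, green, blue), "intrinsics" (3x3 intrinsics, pixels), "xyz" and "rotation" of the camera in the world; the wrist camera has in their place "T_tool_cam" (4x4, takes a point from camera to tool coordinates, whose origin is the TCP and whose axes are the flange's). Camera axes: x right, y up, looking along -z (the intrinsics and any distortion apply to the point x, -y, -z); pixel columns grow to the right and rows downward; lengths in m; the calibration is good to about 2 mm. A picture is of the moment at which its call begins: read the wrist's pose just before it. There is no depth.
- robot.hand_in(): hands the job in; it is judged then, once.
The state is a dict: "time": time; "qpos": joint angles; "qvel": joint speeds; "joint_efforts": joint torques, N m; "tool_pos": TCP position; "tool_rot": TCP orientation; "contact_force": force on the tool from outside, world axes, zero at the start; "torque": the same for the moment, N m; "opening": finger opening in m; "grip_force": force on a finger pad.
Only numpy, scipy, OpenCV 4.12 (cv2) and the standard library are available. Lean on these libraries where they do the work, as an engineer would, in place of code of your own. Each camera call takes 0.05 s, during which the arm holds its last target. There are 200 camera calls.

## Working session

There is one attempt and no reset: what is moved stays moved. The work goes in short steps, Python scripts to look and compute and a tool call to move; the robot and the scene stay as the last step left them, time stands still between calls to the robot, and variables do not carry over. Pictures are saved under pics/ and viewed, at most 12 in all, crops included, and the job is handed in when it is done.

Besides the shell and the picture viewer there is one more tool, called after "Request:" by a JSON object that holds its "op" and its "data", one argument or row to a line. step_arm: Moves the arm, as the interface text tells. Its arguments: {"type":"object","properties":{"motion":{"type":"array"},"hand":{"type":"number"},"squeeze":{"type":"number"}},"required":["motion"]}

```bash
mkdir -p pics
python3 - <<'E'
from cell import robot
import cv2,pickle
print(robot.observe())
d={}
for n in("scene","side","wrist"):
    d[n]=robot.read_camera(n); cv2.imwrite(f"pics/{n}0.png",d[n]["pixels"][:,:,::-1])
    print(n,{k:v for k,v in d[n].items() if k!="pixels"})
pickle.dump(d,open("d0.pkl","wb"))
E
```

```text
{'time': 0.0, 'qpos': array([ 1.05498750e+00,  3.42742186e-01,  1.52505794e+00,  1.01344370e-05,
        1.27539832e+00, -1.45977512e-01]), 'qvel': array([-1.26171539e-03,  7.18281056e-05,  5.56822656e-04,  1.03302074e-03,
       -7.30787294e-04,  1.31829505e-03]), 'joint_efforts': array([ 6.69018136e-04, -4.31241417e+01, -2.44221425e+01,  7.16616260e-02,
        5.60111634e-02, -1.00528064e-04]), 'tool_pos': array([0.18953203, 0.48916631, 0.24302057]), 'tool_rot': array([-3.14000536e+00, -2.43164582e-04,  2.77175819e+00]), 'contact_force': array([-0.33926652, -0.60160769,  0.29867632]), 'torque': array([-0.00305633,  0.0131303 ,  0.04674457]), 'grip_force': 0.0, 'opening': 0.0917041165664262}
scene {'intrinsics': array([[453.8466698 ,   0.        , 258.26734822],
       [  0.        , 453.8466698 , 186.32270203],
       [  0.        ,   0.        ,   1.        ]]), 'xyz': array([ 1.32766455, -0.07897718,  0.7576695 ]), 'rotation': array([ 0.78705934, -0.00529174,  1.56145893])}
side {'intrinsics': array([[418.51337288,   0.        , 252.07459974],
       [  0.        , 418.51337288, 193.53527755],
       [  0.        ,   0.        ,   1.        ]]), 'xyz': array([ 0.44441162, -0.8062206 ,  0.75887769]), 'rotation': array([ 0.82783585, -0.01197863, -0.20986758])}
wrist {'intrinsics': array([[268.36274747,   0.        , 255.35720615],
       [  0.        , 268.36274747, 191.8824657 ],
       [  0.        ,   0.        ,   1.        ]]), 'T_tool_cam': array([[ 2.23084267e-04,  9.54479520e-01,  2.98276376e-01,
         8.18808104e-02],
       [ 9.99998583e-01, -7.10600299e-04,  1.52599910e-03,
        -5.25584184e-04],
       [ 1.66849017e-03,  2.98275613e-01, -9.54478326e-01,
        -1.41200913e-01],
       [ 0.00000000e+00,  0.00000000e+00,  0.00000000e+00,
         1.00000000e+00]])}
```

View pics/scene0.png

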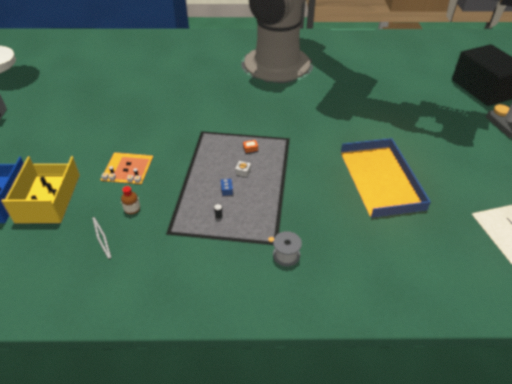

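View pics/side0.png

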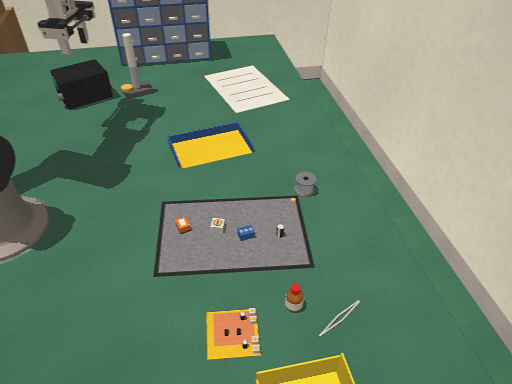

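Scene view: relay (251,146), trimmer (243,168), terminal (227,187), capacitor (218,211), reel (287,248), tray around (384,178), open side facing the mat. Next I rectify both views to a metric top view.

```bash
cat > h.py <<'E'
import numpy as np,cv2
from scipy.spatial.transform import Rotation as R
def proj(c,P):
    P=np.atleast_2d(P).astype(float); Rm=R.from_euler('xyz',c["rotation"]).as_matrix()
    p=(P-c["xyz"])@Rm; q=np.c_[p[:,0],-p[:,1],-p[:,2]]@c["intrinsics"].T
    return q[:,:2]/q[:,2:]
def top(c,z,x0,x1,y0,y1,s):  # image: right=-y... columns grow with +y, rows grow with +x ; s px/m
    w=np.array([[x0,y0,z],[x0,y1,z],[x1,y1,z],[x1,y0,z]])
    dst=np.float32([[0,0],[(y1-y0)*s,0],[(y1-y0)*s,(x1-x0)*s],[0,(x1-x0)*s]])
    H=cv2.getPerspectiveTransform(np.float32(proj(c,w)),dst)
    return cv2.warpPerspective(c["pixels"][:,:,::-1].copy(),H,(int((y1-y0)*s),int((x1-x0)*s)),flags=cv2.INTER_CUBIC)
E
python3 - <<'E'
import pickle,cv2,numpy as np
from h import *
d=pickle.load(open("d0.pkl","rb"))
x0,x1,y0,y1,s=.3,.75,-.15,.4,1000
ims=[top(d[n],.02,x0,x1,y0,y1,1000) for n in("scene","side")]
for im in ims:
    for k in range(0,550,50): cv2.line(im,(k,0),(k,450),(255,255,255) if k==150 else (130,130,130),1)
    for k in range(0,450,50): cv2.line(im,(0,k),(550,k),(255,255,255) if k==200 else (130,130,130),1)
cv2.imwrite("pics/top_a.png",cv2.resize(ims[0],(733,600)))
cv2.imwrite("pics/top_b.png",cv2.resize(ims[1],(733,600)))
E
```

```text
(no output)
```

View pics/top_a.png

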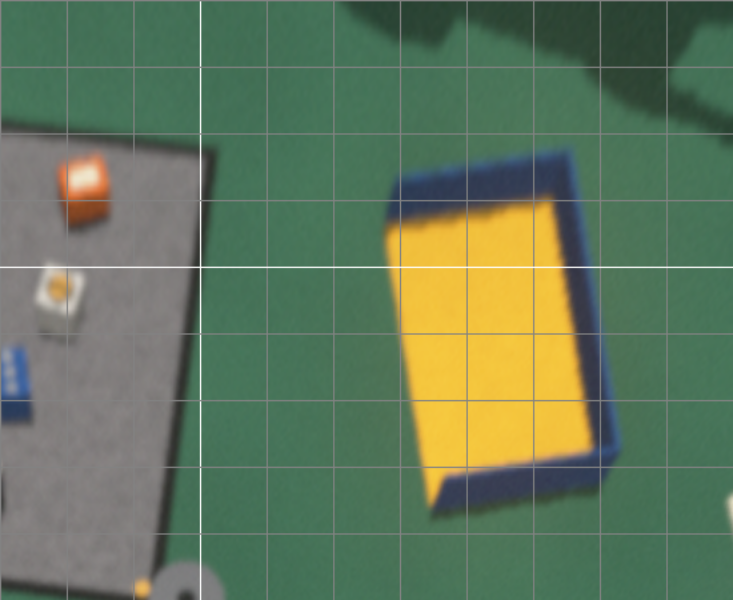

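View pics/top_b.png

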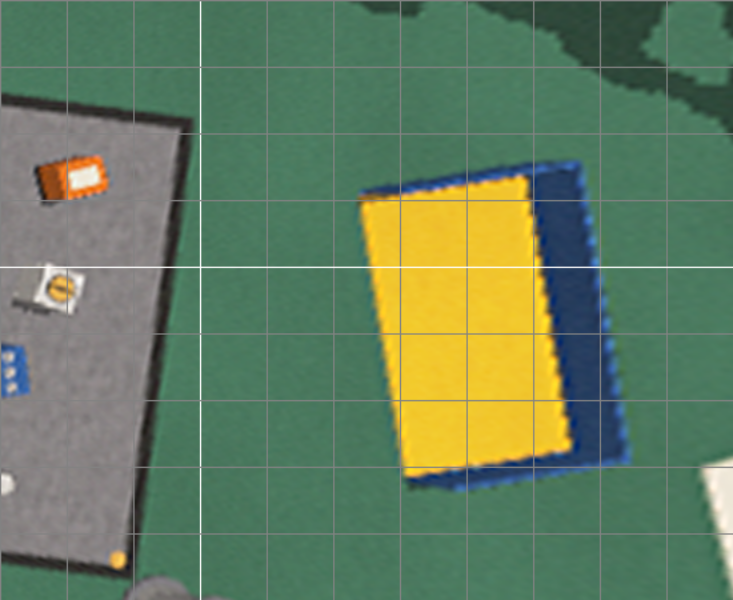

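Run:
```python
import pickle,cv2,numpy as np
from h import *
d=pickle.load(open("d0.pkl","rb"))
x0,x1,y0,y1=.38,.80,-.36,.04
ims=[top(d[n],.02,x0,x1,y0,y1,1000) for n in("scene","side")]
for im in ims:
    for k in range(10,400,50): cv2.line(im,(k,0),(k,420),(255,255,255) if k==360 else (130,130,130),1)
    for k in range(20,420,50): cv2.line(im,(0,k),(400,k),(255,255,255) if k==120 else (130,130,130),1)
cv2.imwrite("pics/top_c.png",np.hstack(ims))
# colour centroids (top faces) in z=.02 plane from a clean warp
S=2000
for n in("scene","side"):
    im=top(d[n],.02,.38,.72,-.22,-.03,S); hsv=cv2.cvtColor(im,cv2.COLOR_BGR2HSV)
    for nm,lo,hi in(("orange",(3,150,60),(18,255,255)),("blue",(100,120,60),(125,255,255)),("white",(0,0,175),(180,60,255))):
        m=cv2.inRange(hsv,lo,hi); k,l,st,ce=cv2.connectedComponentsWithStats(m)
        for i in range(1,k):
            if st[i,4]>250: print(n,nm,st[i,4],"x%.3f y%.3f"%(.38+ce[i,1]/S,-.22+ce[i,0]/S),"bbox x%.3f-%.3f y%.3f-%.3f"%(.38+st[i,1]/S,.38+(st[i,1]+st[i,3])/S,-.22+st[i,0]/S,-.22+(st[i,0]+st[i,2])/S))
# tray floor corners at z=0, from side view pixels in top_b
c=d["side"]; k=733/550*1000
P=[[.3+r/k,-.15+q/k,.02] for q,r in((360,197),(405,478))]
for p in P:
    o=c["xyz"]; v=np.array(p)-o; print("tray floor corner",(o+v*(-o[2]/v[2])).round(4))
```

```text
scene orange 3160 x0.449 y-0.087 bbox x0.424-0.467 y-0.105--0.070
scene blue 2576 x0.591 y-0.141 bbox x0.564-0.612 y-0.154--0.130
scene white 575 x0.432 y-0.088 bbox x0.426-0.439 y-0.096--0.079
scene white 2213 x0.517 y-0.106 bbox x0.498-0.535 y-0.122--0.087
scene white 680 x0.649 y-0.159 bbox x0.642-0.657 y-0.166--0.151
side orange 3828 x0.433 y-0.098 bbox x0.417-0.450 y-0.121--0.070
side blue 4672 x0.577 y-0.152 bbox x0.558-0.597 y-0.173--0.129
side white 978 x0.433 y-0.087 bbox x0.424-0.441 y-0.098--0.076
side white 2204 x0.516 y-0.106 bbox x0.497-0.535 y-0.125--0.087
side white 759 x0.663 y-0.148 bbox x0.655-0.671 y-0.157--0.140
tray floor corner [0.4479 0.1452 0.    ]
tray floor corner [0.6645 0.1799 0.    ]
```

View pics/top_c.png

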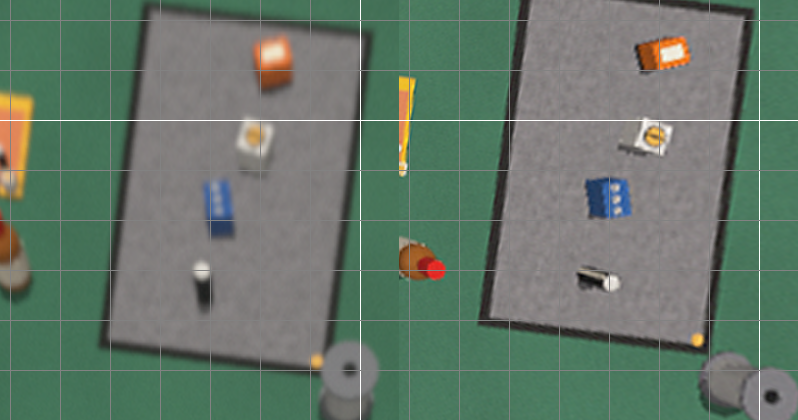

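The parts are located as follows (m):

| Item | x | y |
|---|---|---|
| Relay | .433 | -.087 |
| Trimmer | .517 | -.106 |
| Terminal | .578 | -.143 |
| Capacitor | ≈.658 | -.157 |
| Reel | ≈.74 | 0 |
| Middle of the tray's open edge | .556 | .163 |

The tray points at 99°. I'll push with the 38 mm wide closed-finger face normal to the direction of travel.

```bash
cat > go.py <<'E'
import sys,json
from h import *
from cell import robot
o=robot.observe(); M=R.from_euler('xyz',o["tool_rot"]).as_matrix(); yaw=o["tool_rot"][2]
print("t",round(o["time"],2),o["tool_pos"].round(3),"yaw",round(yaw,3),"F",o["contact_force"].round(1),o["opening"].round(3))
for a in json.loads(sys.argv[1]):   # x,y,z,yaw -> shift, spin
    print(a,(M.T@(np.array(a[:3])-o["tool_pos"])/.06).round(2),round(yaw-a[3],2))
E
python3 go.py "[[0.40,0.2,0.22,1.9],[0.425,-0.135,0.12,1.39]]"
```

```text
Traceback (most recent call last):
  File "go.py", line 5, in <module>
    print("t",round(o["time"],2),o["tool_pos"].round(3),"yaw",round(yaw,3),"F",o["contact_force"].round(1),o["opening"].round(3))
                                                                                                           ^^^^^^^^^^^^^^^^^^
AttributeError: 'float' object has no attribute 'round'
```

```bash
sed -i 's/o\["opening"\].round(3)/round(o["opening"],3)/' go.py
python3 go.py "[[0.40,0.2,0.22,1.9],[0.425,-0.135,0.12,1.39]]"
```

```text
t 0.15 [0.19  0.489 0.243] yaw 2.772 F [ 0.5  0.  -0.4] 0.092
[0.4, 0.2, 0.22, 1.9] [-5.01 -3.23  0.39] 0.87
[0.425, -0.135, 0.12, 1.39] [-7.42 -8.28  2.06] 1.38
```

Request:
{"op": "step_arm", "data": {
  "motion": [
    [[-0.8,-0.5,0.1],0.17],
    [[-1.6,-1.0,0.2],0.34],
    [[-2.4,-1.5,0.2],0.5],
    [[-3.2,-2.1,0.3],0.65],
    [[-4.1,-2.7,0.4],0.75],
    [[-5.0,-3.2,0.4],0.87],
    [[-5.4,-4.1,0.7],0.97],
    [[-5.8,-5.0,1.0],1.07],
    [[-6.3,-5.9,1.3],1.17],
    [[-6.7,-6.8,1.6],1.27]
  ],
  "hand": 255,
  "squeeze": 10
}}

```text
time: 1.4
tool_pos: [0.4172, -0.0371, 0.1476]
tool_rot: [3.141, 0.0, 1.499]
contact_force: [0.1, -0.5, 0.1]
opening: 0.001
grip_force: 0.0
```

```bash
python3 go.py "[[0.425,-0.135,0.10,1.39],[0.425,-0.135,0.023,1.39]]"
```

```text
t 1.4 [ 0.417 -0.037  0.148] yaw 1.499 F [ 0.1 -0.5  0.1] 0.001
[0.425, -0.135, 0.1, 1.39] [-1.62  0.25  0.79] 0.11
[0.425, -0.135, 0.023, 1.39] [-1.62  0.24  2.08] 0.11
```

Request:
{"op": "step_arm", "data": {
  "motion": [
    [[-0.8,0.1,0.2],0.06],
    [[-1.6,0.25,0.5],0.11],
    [[-1.6,0.25,1.0],0.11],
    [[-1.6,0.25,1.5],0.11],
    [[-1.6,0.25,1.9],0.11],
    [[-1.6,0.25,2.08],0.11],
    [[-1.6,0.25,2.08],0.11]
  ]
}}

```text
time: 2.28
tool_pos: [0.4252, -0.1317, 0.0229]
tool_rot: [-3.141, -0.0, 1.392]
contact_force: [0.5, -0.4, -0.0]
opening: 0.0003
grip_force: 0.0
```

```bash
python3 - <<'E'
from cell import robot
import cv2
cv2.imwrite("pics/w1.png",robot.read_camera("wrist")["pixels"][:,:,::-1])
E
python3 go.py "[[0.431,-0.105,0.023,1.39],[0.482,0.185,0.023,1.39]]"
```

```text
t 2.33 [ 0.426 -0.132  0.023] yaw 1.392 F [-0.3 -0.3 -0.3] 0.0
[0.431, -0.105, 0.023, 1.39] [0.46 0.01 0.01] 0.0
[0.482, 0.185, 0.023, 1.39] [ 5.36 -0.01  0.01] 0.0
```

View pics/w1.png

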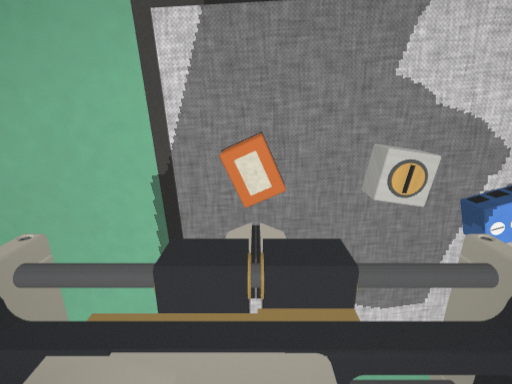

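The wrist view shows the relay straight ahead of the fingers at (254,170), turned about 20°, with the trimmer clear to the right at (405,177). I'll sweep slowly.

Request:
{"op": "step_arm", "data": {
  "motion": [
    [[0.1,0,0],0],
    [[0.22,0,0],0],
    [[0.35,0,0],0],
    [[0.5,0,0],0],
    [[0.7,0,0],0],
    [[0.95,0,0],0],
    [[1.25,0,0],0],
    [[1.55,0,0],0],
    [[1.85,0,0],0],
    [[2.15,0,0],0]
  ]
}}

```text
time: 3.58
tool_pos: [0.4484, -0.0036, 0.0232]
tool_rot: [-3.141, -0.0, 1.392]
contact_force: [-0.3, -0.1, 0.4]
opening: 0.0004
grip_force: 0.1
```

Request:
{"op": "step_arm", "data": {
  "motion": [
    [[0.3,0,0],0],
    [[0.6,0,0],0],
    [[0.9,0,0],0],
    [[1.2,0,0],0],
    [[1.5,0,0],0],
    [[1.7,0,0],0],
    [[1.8,0,0],0],
    [[1.85,0,0],0]
  ]
}}

```text
time: 4.58
tool_pos: [0.468, 0.1045, 0.0232]
tool_rot: [-3.141, 0.0, 1.392]
contact_force: [-0.0, 0.1, -0.4]
opening: 0.0005
grip_force: 0.1
```

```bash
python3 - <<'E'
from cell import robot
import cv2
cv2.imwrite("pics/w2.png",robot.read_camera("wrist")["pixels"][:,:,::-1])
E
python3 go.py "[[0.482,0.185,0.023,1.39]]"
```

```text
t 4.62 [0.468 0.105 0.023] yaw 1.392 F [0.  0.3 0.7] 0.001
[0.482, 0.185, 0.023, 1.39] [ 1.36 -0.01  0.  ] 0.0
```

View pics/w2.png

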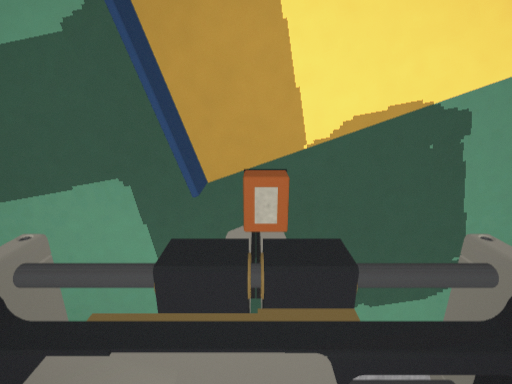

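The relay sits square on the finger face at (266,200), just right of the tray's side wall end at (200,188). I'll keep pushing, then back off and lift.

Request:
{"op": "step_arm", "data": {
  "motion": [
    [[0.15,0,0],0],
    [[0.4,0,0],0],
    [[0.7,0,0],0],
    [[1.0,0,0],0],
    [[1.25,0,0],0],
    [[1.4,0,0],0],
    [[1.5,0,0],0],
    [[1.5,0,0],0],
    [[1.2,0,0],0],
    [[0.8,0,-0.2],0]
  ]
}}

```text
time: 5.88
tool_pos: [0.4756, 0.15, 0.0347]
tool_rot: [-3.14, 0.001, 1.392]
contact_force: [-0.3, -0.3, -0.9]
opening: 0.0005
grip_force: 0.0
```

```bash
python3 go.py "[[0.512,-0.155,0.09,1.48],[0.512,-0.155,0.023,1.48]]"
```

```text
t 5.88 [0.476 0.15  0.035] yaw 1.392 F [-0.3 -0.3 -0.9] 0.001
[0.512, -0.155, 0.09, 1.48] [-4.89  1.5  -0.92] -0.09
[0.512, -0.155, 0.023, 1.48] [-4.89  1.5   0.2 ] -0.09
```

Request:
{"op": "step_arm", "data": {
  "motion": [
    [[-0.1,0,-0.7],0],
    [[-0.7,0.1,-1.1],-0.02],
    [[-1.5,0.4,-1.1],-0.05],
    [[-2.4,0.7,-1.1],-0.09],
    [[-3.3,1.0,-1.1],-0.09],
    [[-4.2,1.3,-1.1],-0.09],
    [[-4.9,1.5,-1.1],-0.09],
    [[-4.9,1.5,-0.6],-0.09],
    [[-4.9,1.5,-0.1],-0.09],
    [[-4.9,1.5,0.2],-0.09]
  ]
}}

```text
time: 7.12
tool_pos: [0.5109, -0.1549, 0.0217]
tool_rot: [-3.139, -0.001, 1.48]
contact_force: [-0.2, -0.1, -0.2]
opening: 0.0003
grip_force: 0.0
```

Request:
{"op": "step_arm", "data": {
  "motion": [
    [[0,0,0],0]
  ]
}}

```text
time: 7.25
tool_pos: [0.5109, -0.1544, 0.022]
tool_rot: [-3.138, -0.001, 1.48]
contact_force: [-0.2, -0.0, 0.5]
opening: 0.0003
grip_force: 0.0
```

```bash
python3 - <<'E'
from cell import robot
import cv2
cv2.imwrite("pics/w3.png",robot.read_camera("wrist")["pixels"][:,:,::-1])
E
python3 go.py "[[0.544,0.192,0.023,1.48]]"
```

```text
t 7.3 [ 0.512 -0.155  0.023] yaw 1.481 F [-0.4  0.1  0.9] 0.0
[0.544, 0.192, 0.023, 1.48] [5.8  0.01 0.  ] 0.0
```

View pics/w3.png

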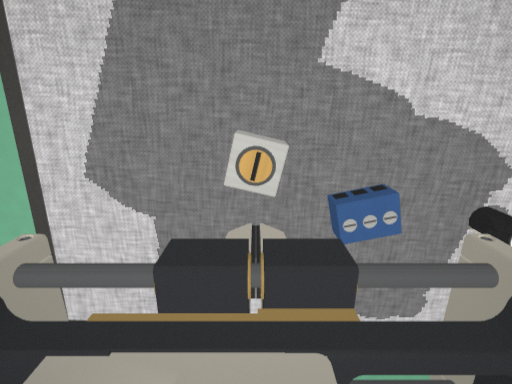

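The trimmer is centred ahead at (256,164) and the terminal is clear at (365,215). Total sweep is 5.8 units.

Request:
{"op": "step_arm", "data": {
  "motion": [
    [[0.1,0,0],0],
    [[0.22,0,0],0],
    [[0.35,0,0],0],
    [[0.5,0,0],0],
    [[0.7,0,0],0],
    [[0.95,0,0],0],
    [[1.25,0,0],0],
    [[1.55,0,0],0],
    [[1.85,0,0],0],
    [[2.15,0,0],0]
  ]
}}

```text
time: 8.55
tool_pos: [0.5244, -0.0239, 0.0232]
tool_rot: [-3.142, -0.0, 1.482]
contact_force: [0.8, 0.1, 0.9]
opening: 0.0005
grip_force: 0.2
```

Request:
{"op": "step_arm", "data": {
  "motion": [
    [[0.3,0,0],0],
    [[0.6,0,0],0],
    [[0.9,0,0],0],
    [[1.2,0,0],0],
    [[1.5,0,0],0],
    [[1.8,0,0],0],
    [[2.05,0,0],0],
    [[2.2,0,0],0],
    [[2.3,0,0],0]
  ]
}}

```text
time: 9.68
tool_pos: [0.5367, 0.1126, 0.0233]
tool_rot: [3.142, 0.0, 1.482]
contact_force: [0.2, -0.7, 0.0]
opening: 0.0005
grip_force: 0.2
```

```bash
python3 - <<'E'
from cell import robot
import cv2
cv2.imwrite("pics/w4.png",robot.read_camera("wrist")["pixels"][:,:,::-1])
E
python3 go.py "[[0.544,0.192,0.023,1.48]]"
```

```text
t 9.72 [0.537 0.113 0.023] yaw 1.482 F [0.7 0.9 0.1] 0.0
[0.544, 0.192, 0.023, 1.48] [1.32 0.   0.01] 0.0
```

View pics/w4.png

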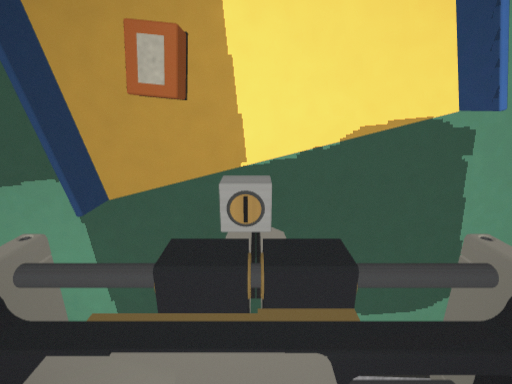

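The relay is well inside the tray at (155,60). The trimmer is square on the fingers at (246,205), just at the opening, with nothing in its way.

Request:
{"op": "step_arm", "data": {
  "motion": [
    [[0.15,0,0],0],
    [[0.4,0,0],0],
    [[0.7,0,0],0],
    [[1.0,0,0],0],
    [[1.2,0,0],0],
    [[1.32,0,0],0],
    [[1.4,0,0],0],
    [[1.4,0,0],0],
    [[1.1,0,0],0],
    [[0.7,0,-0.2],0]
  ]
}}

```text
time: 10.98
tool_pos: [0.5394, 0.1524, 0.0346]
tool_rot: [-3.14, 0.001, 1.482]
contact_force: [0.7, -0.5, -0.3]
opening: 0.0004
grip_force: 0.0
```

```bash
python3 go.py "[[0.575,-0.192,0.09,1.48],[0.575,-0.192,0.023,1.48]]"
```

```text
t 10.97 [0.539 0.152 0.035] yaw 1.482 F [ 0.7 -0.5 -0.3] 0.0
[0.575, -0.192, 0.09, 1.48] [-5.67  1.1  -0.92] 0.0
[0.575, -0.192, 0.023, 1.48] [-5.67  1.1   0.19] 0.0
```

Request:
{"op": "step_arm", "data": {
  "motion": [
    [[-0.1,0,-0.7],0],
    [[-0.8,0.1,-1.1],0],
    [[-1.7,0.3,-1.1],0],
    [[-2.6,0.5,-1.1],0],
    [[-3.5,0.7,-1.1],0],
    [[-4.4,0.9,-1.1],0],
    [[-5.2,1.0,-1.1],0],
    [[-5.7,1.1,-1.0],0],
    [[-5.7,1.1,-0.6],0],
    [[-5.7,1.1,-0.1],0]
  ]
}}

```text
time: 12.22
tool_pos: [0.5749, -0.1948, 0.0411]
tool_rot: [3.14, 0.001, 1.479]
contact_force: [-0.3, 0.7, -0.3]
opening: 0.0005
grip_force: 0.0
```

Request:
{"op": "step_arm", "data": {
  "motion": [
    [[0,0,0.3],0],
    [[0,0,0.3],0]
  ]
}}

```text
time: 12.48
tool_pos: [0.5744, -0.1928, 0.022]
tool_rot: [-3.139, -0.001, 1.481]
contact_force: [0.6, 0.3, 0.4]
opening: 0.0005
grip_force: 0.0
```

```bash
python3 - <<'E'
from cell import robot
import cv2
cv2.imwrite("pics/w5.png",robot.read_camera("wrist")["pixels"][:,:,::-1])
E
python3 go.py "[[0.604,0.204,0.023,1.48]]"
```

```text
t 12.53 [ 0.575 -0.193  0.023] yaw 1.481 F [ 1.2 -0.6 -0.2] 0.0
[0.604, 0.204, 0.023, 1.48] [ 6.63 -0.12  0.01] 0.0
```

View pics/w5.png

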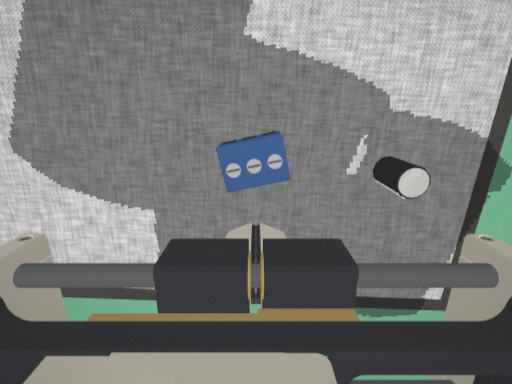

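The terminal is centred ahead at (254,163) and the capacitor is well clear at (405,178).

Request:
{"op": "step_arm", "data": {
  "motion": [
    [[0.1,0,0],0],
    [[0.22,0,0],0],
    [[0.35,0,0],0],
    [[0.5,0,0],0],
    [[0.7,0,0],0],
    [[0.95,0,0],0],
    [[1.25,0,0],0],
    [[1.55,0,0],0],
    [[1.85,0,0],0],
    [[2.15,0,0],0]
  ]
}}

```text
time: 13.78
tool_pos: [0.5872, -0.0626, 0.0232]
tool_rot: [-3.142, -0.0, 1.482]
contact_force: [-0.0, 0.1, 0.5]
opening: 0.0001
grip_force: 0.1
```

Request:
{"op": "step_arm", "data": {
  "motion": [
    [[0.3,0,0],0],
    [[0.6,0,0],0],
    [[0.9,0,0],0],
    [[1.2,0,0],0],
    [[1.5,0,0],0],
    [[1.8,0,0],0],
    [[2.1,0,0],0],
    [[2.4,0,0],0],
    [[2.6,0,0],0],
    [[2.7,0,0],0]
  ]
}}

```text
time: 15.02
tool_pos: [0.6016, 0.0981, 0.0232]
tool_rot: [3.142, 0.0, 1.482]
contact_force: [0.0, -0.4, 0.0]
opening: 0.0003
grip_force: 0.2
```

```bash
python3 - <<'E'
from cell import robot
import cv2
cv2.imwrite("pics/w6.png",robot.read_camera("wrist")["pixels"][:,:,::-1])
E
python3 go.py "[[0.604,0.204,0.023,1.48]]"
```

```text
t 15.07 [0.602 0.098 0.023] yaw 1.482 F [0.3 0.1 0. ] 0.001
[0.604, 0.204, 0.023, 1.48] [ 1.76 -0.12  0.01] 0.0
```

View pics/w6.png

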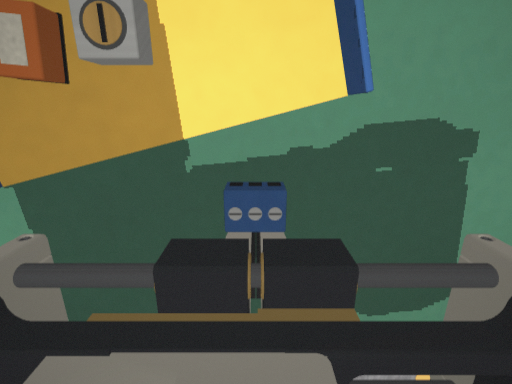

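The terminal at (255,207) is heading between the trimmer (112,30) and the right wall (360,90), so the path is free.

Request:
{"op": "step_arm", "data": {
  "motion": [
    [[0.15,0,0],0],
    [[0.4,0,0],0],
    [[0.7,0,0],0],
    [[1.0,0,0],0],
    [[1.3,0,0],0],
    [[1.55,0,0],0],
    [[1.75,0,0],0],
    [[1.85,0,0],0],
    [[1.85,0,0],0],
    [[1.4,0,0],0]
  ]
}}

```text
time: 16.32
tool_pos: [0.609, 0.1817, 0.0232]
tool_rot: [3.141, -0.0, 1.484]
contact_force: [0.2, -1.0, -0.5]
opening: 0.0004
grip_force: 0.0
```

Request:
{"op": "step_arm", "data": {
  "motion": [
    [[-0.4,0,-0.3],0],
    [[-0.8,0,-0.9],0],
    [[-1.3,0,-1.6],0],
    [[-1.8,0,-2.3],0],
    [[-2.3,0,-3.0],0],
    [[-2.5,0,-3.0],0],
    [[-2.5,0,-3.0],0]
  ]
}}

```text
time: 17.2
tool_pos: [0.5953, 0.0303, 0.2037]
tool_rot: [3.141, -0.0, 1.479]
contact_force: [0.1, 0.2, -0.2]
opening: 0.0004
grip_force: 0.0
```

Run:
```python
from cell import robot
from h import *
o=robot.observe(); print(o["time"],o["tool_pos"].round(3))
c=robot.read_camera("side"); im=c["pixels"][:,:,::-1]
cv2.imwrite("pics/end.png",cv2.resize(im[90:300,130:350],None,fx=2.5,fy=2.5,interpolation=cv2.INTER_CUBIC))
C=np.array([.5457,.2268]); X=np.array([-.158,.987]); Y=np.array([-.987,-.158])
for n in("scene","side"):
    w=top(robot.read_camera(n),.02,.44,.68,.14,.30,2000); h=cv2.cvtColor(w,cv2.COLOR_BGR2HSV)
    for nm,lo,hi in(("white",(0,0,165),(180,80,255)),("blue",(100,120,60),(125,255,255))):
        k,l,st,ce=cv2.connectedComponentsWithStats(cv2.inRange(h,lo,hi))
        for i in range(1,k):
            if st[i,4]>100:
                p=np.array([.44+ce[i,1]/2000,.14+ce[i,0]/2000]); print(n,nm,st[i,4],p.round(3),"tray",((p-C)@X).round(3),((p-C)@Y).round(3))
```

```text
17.2 [0.595 0.03  0.204]
scene white 839 [0.496 0.22 ] tray 0.001 0.051
scene white 2766 [0.544 0.219] tray -0.008 0.003
scene white 263 [0.604 0.236] tray -0.0 -0.059
scene white 770 [0.615 0.23 ] tray -0.008 -0.069
scene blue 2025 [0.447 0.16 ] tray -0.05 0.108
scene blue 189 [0.451 0.282] tray 0.069 0.085
scene blue 127 [0.471 0.285] tray 0.069 0.065
scene blue 495 [0.617 0.221] tray -0.017 -0.07
scene blue 240 [0.62  0.237] tray -0.001 -0.075
side white 853 [0.496 0.22 ] tray 0.002 0.05
side white 2425 [0.541 0.219] tray -0.007 0.006
side white 221 [0.604 0.231] tray -0.005 -0.058
side white 219 [0.614 0.23 ] tray -0.007 -0.068
side white 328 [0.627 0.23 ] tray -0.009 -0.081
side blue 308 [0.441 0.151] tray -0.058 0.115
side blue 24178 [0.52 0.28] tray 0.056 0.017
side blue 3999 [0.611 0.21 ] tray -0.027 -0.062
side blue 764 [0.613 0.238] tray 0.0 -0.068
side blue 5202 [0.657 0.216] tray -0.028 -0.108
```

View pics/end.png

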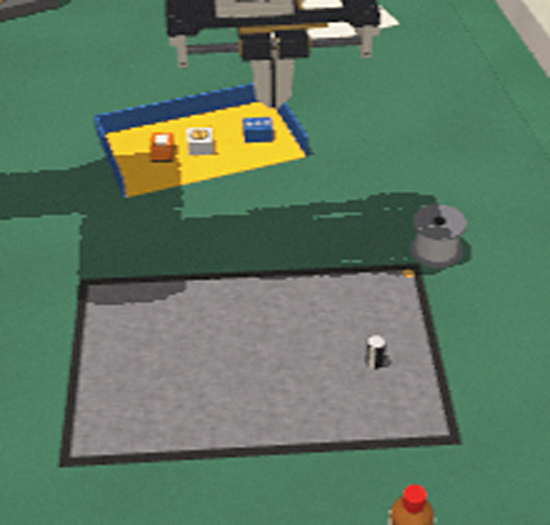

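All three parts sit well inside the tray (relay 162,147; trimmer 201,140; terminal 258,130). The capacitor, reel and flux bottle are standing, and the arm is clear.

```bash
python3 -c "
from cell import robot
print(robot.hand_in())"
```

```text
the job is handed in; nothing more can be done
None
```

I swept the relay, trimmer and terminal block into the tray, each about 60 mm past its open side by camera, and handed the job in at about 17 s with the arm clear; the capacitor, reel and flux bottle still stood in the last picture, the sweeps kept well clear of the board (not in that picture), and no verdict was returned.

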